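# Advance the indexing fixture by one station

### The job

Advance the six-station indexing fixture by one station: with the fingertips, push its hand wheel round clockwise (seen from above) by the upright handle, through exactly one turn, so that the handle stands in line with the fixed pointer again. Do not grip the handle, do not touch the round plate, do not push the wheel backwards past the pointer or let it run well past the full turn, and leave the bin, tape, screwdriver and bottle where they are. Finish with the hand clear.

Things in the scene. Friction and masses are not known exactly. Their poses are not given: they have to be found in the camera images.
- machine: Indexing fixture, fixed to the bench: a grey painted steel box 400 x 160 mm, 50 mm high. Origin on the bench surface exactly under the wheel's vertical axis; +x runs along the box towards the round plate. The box spans x -120 to 280, y -80 to 80 mm. A steel pointer stands on the box at x -113 to -78 mm, y +-6 mm, top 87 mm above the bench: its nose points at the wheel from the -x side, lower than the handle's grip part. Its yaw on the bench varies by +-80 degrees.
- wheel (a joint): Turning of the plain aluminium hand wheel about its vertical axis, rad, clockwise seen from above positive; 0 at the start (handle in line with the pointer), 2 pi = 6.283 after one turn. No stop near one turn (it can turn from -1.5 to 9). It turns stiffly: about 0.13 N m, some 2 to 2.5 N at the handle, and stays where it is left. Wheel: rim circle 65 mm radius to the bar's centre, bar 16 mm thick, rim and hub tops at 94 to 96 mm above the bench, three flat-lying spokes.
- handle: Upright black handle on the rim at the end of one spoke, 65 mm from the wheel's axis, 20 mm in diameter. Origin on its centre line 114 mm above the bench, in the middle of its part above the rim; its top is 134 mm above the bench and the rim's top 94 mm. It stands 65 mm from the axis on the machine's -x side at joint 0. The grip revolves on its pin, so its own yaw means nothing.
- plate: Round steel indexing plate, 150 mm in diameter, at machine x +195 mm, carrying six stations with brass studs (fixed on it), their tops 89 mm above the bench. Geared to the wheel: one turn of the wheel turns it 60 degrees clockwise. Origin on its axis at its underside, 51 mm above the bench. Must not be touched.
- bin: Loose open yellow plastic bin 120 x 100 x 70 mm high; origin at the centre of its underside. To be left alone.
- tape: Loose roll of pale tape lying flat, 104 mm across, 48 mm high; origin at the centre of its underside. To be left alone.
- driver: Loose black-handled screwdriver lying on the bench along its own x, about 200 mm long, 26 mm high; origin on the bench under its middle. To be left alone.
- bottle: Loose clear bottle with white cap, 60 mm in diameter, 140 mm high, standing beside the box; origin at the centre of its underside. To be left alone.

How it is judged (in metres and radians):
On the way, in this order (a step that is already met when the one before it is completed fails the run):
1. a fingertip pushes the handle through the first half of the turn (contact force between the fingers and handle above 0.1 N and value of joint wheel between 1 and 3.1 rad), for 0.03 s.
2. a fingertip pushes the handle through the second half of the turn (contact force between the fingers and handle above 0.1 N and value of joint wheel between 3.3 and 6.1 rad), for 0.03 s.
At the end, for the whole second after the job is handed in: The wheel is at rest one full clockwise turn (6.283 rad) from its start, within 0.15 rad (about 10 mm at the handle), and the bin, tape, screwdriver and bottle are within 20 mm of where they stood (value of joint wheel between 6.133 and 6.433 rad and velocity of joint wheel between -0.05 and 0.05 rad/s and distance of each of bin, tape, driver, bottle from where it was at the start of the episode below 0.02 m); the robot touches nothing.
It fails at once if the wheel is turned backwards (by more than 0.25 rad from the start) (value of joint wheel below -0.25 rad).
It fails at once if the wheel runs well past one turn (by more than 0.5 rad) (value of joint wheel above 6.783 rad).
It fails at once if the handle is gripped or forced (more than 30 N) (contact force between the fingers and handle above 30 N).
It fails at once if the round plate is touched (contact force between any of the arm, the fingers and plate above 0.5 N).
It fails at once if the bin, tape, screwdriver or bottle is moved or lifted (by more than 20 mm) (distance of any of bin, tape, driver, bottle from where it was at the start of the episode above 0.02 m).
It also fails if it takes over 58 s, if anything falls off the work surface, if the arm or the gripper's body presses on something with over 40 N, if the wrist force passes 120 N, or if a joint passes its speed limit or range.

### The arm

A 6-joint arm with a two-finger parallel gripper is mounted at the origin on the work surface. World frame = base frame: x ahead of the robot, y to its left, z up, the work surface at z = 0. Lengths are in m, angles in degrees, forces in N, time in s.
With the tool pointing down it reaches from about 0.3 to 0.75 m from the base axis. Payload 8.5 kg.
Tool frame: the origin (TCP) lies at the very end of the fingers, on their centre line; the grasp point (between the pads) lies 19 mm behind it (env.grasp_offset is the distance from the TCP to the grasp point, in m); y points along the fingers, z is the direction in which the jaws open and shut, and the axes are right-handed (so a half turn about y gives the same grasp; the last joint's range is limited). The gripper opens to 85 mm and grips with 20 to 120 N. Pads are 22 mm wide; open, the fingers measure 114 mm over their backs; the gripper's body (76 mm by 85 mm) begins 54 mm behind the grasp point. The pads swing forward as they close: fully open they stand 13 mm farther back than shut.
Start: joints at [55.445, 21.807, 74.336, -0, 83.858, -12.336], TCP at [0.208, 0.509, 0.231] pointing down, gripper open.
Joint ranges: [-178.18, 178.18], [-50.72, 133.34], [12.68, 142.11], [-81.47, 261.47], [9.98, 163.14], [-165.26, 165.26]. Speed limits (degrees/s): [136.94, 136.94, 180, 180, 180, 180].

### API

Orientations are given as a 3x3 rotation matrix whose columns are the frame's x, y, z axes.
In Python, from rig import env gives the robot as it stands. The module is installed in compiled form; this text tells all that it offers.
- The arm moves only by the shell command python3 -m pendant 'ROWS' [FORCE]. ROWS is JSON, a list of rows, each a list of 3 entries, a list of its own where there are three numbers: the shift along the world's x, y, z as a fraction of full scale, then the turn about the world's z as a fraction of full scale, then the opening, from 0 (shut) to 1 (fully open). A call has 1 to 12 rows; each row shifts and turns the commanded pose from where the row before left it; what a row does not reach is not made up. Full scale, the value 1, is 30 mm for a shift and 5 degrees for a turn. A row lasts 1/12 s, in which the tool goes at most 41.7 mm and 7.16 degrees, less where a joint would pass 70% of its speed; a pose out of reach is approached as far as the arm can. A call with a number of a shift or a turn outside -1 to 1 is refused whole. A call with a gripper value outside its range is refused whole. The fingers move at their own pace and stop on an object; FORCE is the grip in N (left out, the last holds). Time passes only in rows, so rows that do not move let the fingers close. It gives the time, the measured TCP pose, the force and the opening at its end, in the units of the state.
- env.observe(): the state, without advancing time (a new reading comes with each control period).
- env.get_image(name): name is "scene" or "top"; returns (picture, depth): 480x640x3 uint8, red, green, blue; 480x640 float32, m along the optical axis (not along the pixel's ray), 0 where there is no reading.
- env.camera_model(name): a dict with "camera_matrix" (3x3 intrinsics, pixels), "dist_coeffs" ([k1, k2, p1, p2, k3] as OpenCV has them; the pictures are not rectified), "R" (3x3) and "t" (3): a world point X has camera coordinates R X + t. Camera axes: x right, y down, z forward; pixel columns grow to the right and rows downward; lengths in m; the calibration is good to about 2 mm. A picture is of the moment at which its call begins. camera_model takes no time and is no camera call.
- env.close_job(): hands the job in, once; it reports no verdict.
The state is a dict: "time_s": time; "q": joint angles; "qvel": joint speeds; "joint_efforts": joint torques, N m; "position": TCP position; "tool_rot": TCP orientation; "ft_force": force on the tool from outside, world axes, zero at the start; "wrist_torque": the same for the moment, N m; "grip_width": finger opening in m.
Only numpy, scipy, OpenCV 4.12 (cv2) and the standard library are available. Lean on these libraries where they do the work, as an engineer would, in place of code of your own. Each camera call takes 0.05 s, during which the arm holds its last target.

## Working session

There is one attempt and no reset: what is moved stays moved. The work goes in short steps, Python scripts to look and compute and a shell command to move; the robot and the scene stay as the last step left them, time stands still between calls to the robot, and variables do not carry over. Pictures are saved under pics/ and viewed, and the job is handed in when it is done.

```bash
mkdir -p pics; ls; python3 - <<'E'
from rig import env
import cv2,numpy as np
for n in("scene","top"):
    im,d=env.get_image(n); cv2.imwrite(f"pics/{n}0.png",im[:,:,::-1]); np.savez(f"{n}0.npz",im=im,d=d)
    c=env.camera_model(n); print(n,{k:np.round(v,4).tolist() for k,v in c.items()})
o=env.observe(); print(o)
E
```

```text
pics
scene {'camera_matrix': [[449.2361, 0.0, 317.8779], [0.0, 449.2361, 244.4284], [0.0, 0.0, 1.0]], 'dist_coeffs': [-0.0406, 0.0, 0.0, 0.0, 0.0], 'R': [[0.8138, 0.5811, 0.0074], [0.468, -0.6477, -0.6012], [-0.3446, 0.4928, -0.799]], 't': [-0.4849, -0.1746, 1.0601]}
top {'camera_matrix': [[512.6777, 0.0, 321.4611], [0.0, 512.6777, 251.1681], [0.0, 0.0, 1.0]], 'dist_coeffs': [-0.1142, 0.0, 0.0, 0.0, 0.0], 'R': [[0.0186, -0.9997, -0.016], [-0.9979, -0.0176, -0.0617], [0.0614, 0.0171, -0.998]], 't': [0.0637, 0.5621, 1.1196]}
{'time_s': 0.1, 'q': array([ 5.54441224e+01,  2.18386059e+01,  7.43795791e+01,  1.42210881e-03,
        8.38578598e+01, -1.23353859e+01]), 'qvel': array([-0.06309255, -0.04158348, -0.1663892 , -0.0436744 , -0.07517145,
        0.01116426]), 'joint_efforts': array([ 2.38595872e-03, -4.49219513e+01, -2.31656939e+01, -2.47892358e-04,
        3.70371810e-03, -3.51075062e-07]), 'position': array([0.20783667, 0.50893895, 0.23076458]), 'tool_rot': array([[ 9.25734262e-01, -7.73143344e-04,  3.78173873e-01],
       [-3.78174538e-01, -1.07907588e-03,  9.25733684e-01],
       [-3.07646532e-04, -9.99999119e-01, -1.29132064e-03]]), 'ft_force': array([ 0.30424654, -0.25585582,  0.73220532]), 'wrist_torque': array([ 0.01485561, -0.00522522,  0.02260868]), 'grip_width': 0.08533292501883917}
```

View pics/scene0.png

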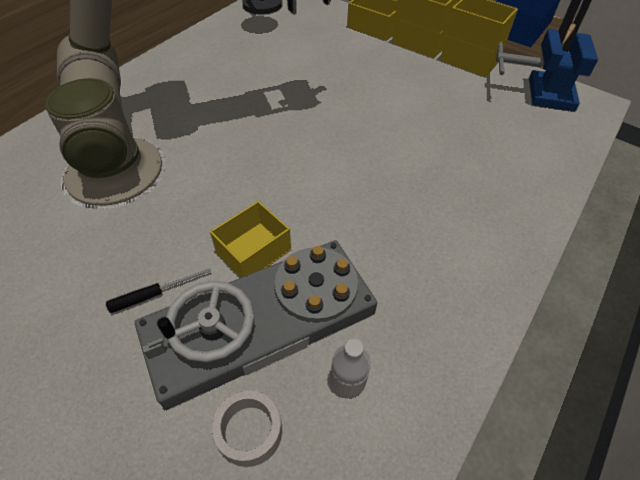

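View pics/top0.png

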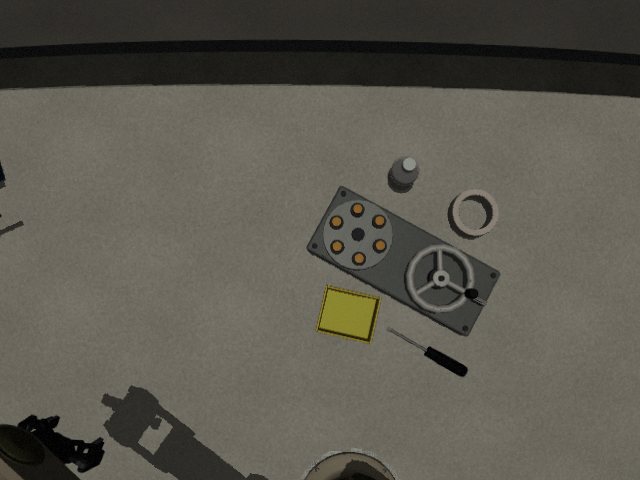

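The scene view shows the handle at about (166,327), beside the pointer at (155,348). In the top view the hub is at (441,279), the handle at (472,294) and the studs around (358,235). Next I measure these.

```bash
cat > h.py <<'E'
import numpy as np,cv2
from rig import env
def ray(n,uv,z):
    c=env.camera_model(n);K=np.array(c["camera_matrix"]);R=np.array(c["R"]);t=np.array(c["t"])
    p=cv2.undistortPoints(np.array([[uv]],float),K,np.array(c["dist_coeffs"]))[0,0]
    o=-R.T@t; d=R.T@np.array([p[0],p[1],1]); return o+d*(z-o[2])/d[2]
def proj(n,X):
    c=env.camera_model(n);R=np.array(c["R"])
    return cv2.projectPoints(np.array([X],float),cv2.Rodrigues(R)[0],np.array(c["t"]),np.array(c["camera_matrix"]),np.array(c["dist_coeffs"]))[0][0,0]
def cents(m,amin=5):
    n,l,s,c=cv2.connectedComponentsWithStats(m.astype(np.uint8)); return [(s[i,4],c[i]) for i in range(1,n) if s[i,4]>=amin]
E
python3 - <<'E'
from h import *
for n,roi in(("top",(150,400,290,520)),("scene",(200,470,90,400))):
    im=np.load(n+"0.npz")["im"]; hsv=cv2.cvtColor(im,cv2.COLOR_RGB2HSV)
    roim=np.zeros(im.shape[:2],bool); roim[roi[0]:roi[1],roi[2]:roi[3]]=1
    br=(hsv[...,0]<20)&(hsv[...,1]>140)&(hsv[...,2]>90)&roim
    cs=[(a,c) for a,c in cents(br,30)]; P=[ray(n,c,.089) for a,c in cs]
    print(n,[(a,c.round(1).tolist()) for a,c in cs]); P=np.array(P); print(P.round(4).tolist(),"plate",P.mean(0))
    dk=(hsv[...,2]<35)&roim
    print([(a,c.round(1).tolist()) for a,c in cents(dk,25)])
E
python3 - <<'E'
import cv2
im=cv2.imread('pics/top0.png'); cv2.imwrite('pics/topz.png',cv2.resize(im[230:350,390:510],None,fx=5,fy=5,interpolation=0))
im=cv2.imread('pics/scene0.png'); cv2.imwrite('pics/scz.png',cv2.resize(im[265:415,125:275],None,fx=4,fy=4,interpolation=0))
E
```

```text
top [(np.int32(62), [357.4, 208.3]), (np.int32(65), [336.1, 221.1]), (np.int32(61), [379.3, 220.2]), (np.int32(65), [380.0, 245.0]), (np.int32(63), [336.7, 246.0]), (np.int32(63), [358.7, 258.0])]
[[0.6476, -0.0008, 0.089], [0.6199, 0.0432, 0.089], [0.6233, -0.0469, 0.089], [0.5714, -0.0488, 0.089], [0.5677, 0.0411, 0.089], [0.5436, -0.0049, 0.089]] plate [ 0.59558702 -0.00285796  0.089     ]
[(np.int32(51), [486.0, 205.6]), (np.int32(82), [453.9, 223.1]), (np.int32(48), [356.2, 213.1]), (np.int32(42), [376.3, 223.9]), (np.int32(34), [335.1, 225.5]), (np.int32(108), [357.4, 234.0]), (np.int32(43), [336.2, 249.1]), (np.int32(43), [377.1, 247.5]), (np.int32(215), [385.6, 292.7]), (np.int32(41), [356.7, 260.0]), (np.int32(111), [432.7, 267.5]), (np.int32(148), [458.8, 267.1]), (np.int32(64), [409.1, 289.7]), (np.int32(45), [453.9, 292.6]), (np.int32(142), [471.9, 295.0]), (np.int32(487), [445.8, 361.4])]
scene [(np.int32(68), [317.5, 250.0]), (np.int32(70), [291.7, 260.5]), (np.int32(74), [342.1, 263.1]), (np.int32(80), [289.0, 285.3]), (np.int32(82), [341.4, 288.2]), (np.int32(88), [314.1, 299.9])]
[[0.5653, 0.0406, 0.089], [0.5414, -0.0052, 0.089], [0.6173, 0.0427, 0.089], [0.5692, -0.0489, 0.089], [0.6452, -0.0012, 0.089], [0.6209, -0.0469, 0.089]] plate [ 0.59319366 -0.00314992  0.089     ]
[(np.int32(29), [317.2, 260.1]), (np.int32(29), [292.1, 270.5]), (np.int32(27), [341.3, 273.1]), (np.int32(672), [132.9, 298.0]), (np.int32(27), [289.7, 295.7]), (np.int32(30), [339.7, 298.4]), (np.int32(25), [314.6, 310.6]), (np.int32(241), [165.8, 327.3]), (np.int32(125), [212.4, 335.2])]
```

View pics/topz.png

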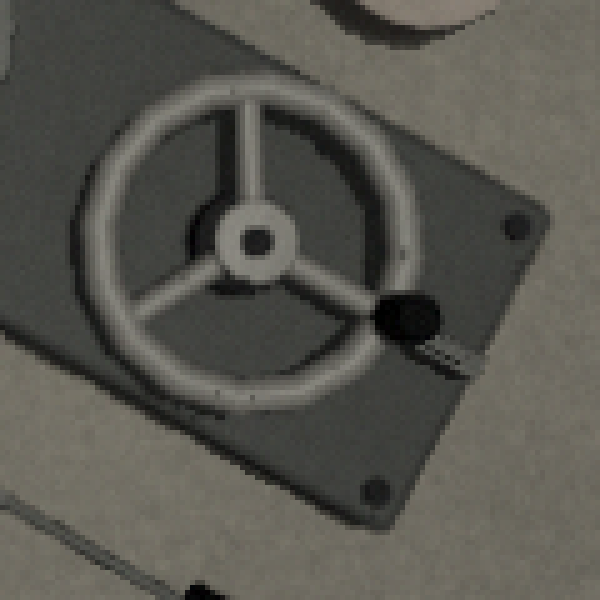

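View pics/scz.png

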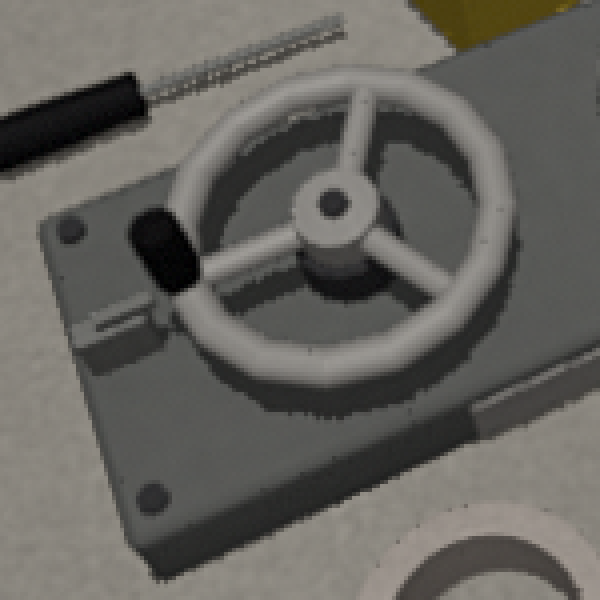

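```bash
python3 - <<'E'
from h import *
A=np.array([ray("top",(441,278),.095),ray("scene",(207.9,315.9),.095)]); print("hub",A.round(4))
H=np.array([ray("top",(471.9,293.7),.114),ray("scene",(165.8,327.3),.114)]); print("handle",H.round(4), np.linalg.norm((H-A)[:,:2],axis=1))
P=np.array([[.5956,-.0029],[.5932,-.0031]])
d=(P-A[:,:2]); print("dist",np.linalg.norm(d,axis=1),"yaw",np.degrees(np.arctan2(d[:,1],d[:,0])))
h=(A-H)[:,:2];print("yaw h",np.degrees(np.arctan2(h[:,1],h[:,0])))
for n,uv,z in(("top",(348,314),.0),("top",(474,213),.024),("top",(408,163),.14),("top",(404,178),.04),("scene",(354,348),.14)):print(n,uv,ray(n,uv,z).round(3))
for uv in ((326,286),(380,294),(371,342),(317,333)): print("bin",ray("top",uv,.07).round(3))
for uv in ((389,328),(426,349),(464,373)): print("drv",ray("top",uv,.015).round(3))
E
```

```text
hub [[ 0.5049 -0.1756  0.095 ]
 [ 0.5008 -0.1747  0.095 ]]
handle [[ 0.4737 -0.2352  0.114 ]
 [ 0.4716 -0.2329  0.114 ]] [0.06727642 0.06503436]
dist [0.19502536 0.19494954] yaw [62.29361828 61.69397729]
yaw h [62.38594484 63.339723  ]
top (348, 314) [0.422 0.012 0.   ]
top (474, 213) [ 0.652 -0.265  0.024]
top (408, 163) [ 0.734 -0.099  0.14 ]
top (404, 178) [ 0.724 -0.105  0.04 ]
scene (354, 348) [ 0.731 -0.102  0.14 ]
bin [0.484 0.062 0.07 ]
bin [ 0.469 -0.052  0.07 ]
bin [ 0.368 -0.035  0.07 ]
bin [0.385 0.079 0.07 ]
drv [ 0.394 -0.078  0.015]
drv [ 0.348 -0.161  0.015]
drv [ 0.296 -0.247  0.015]
```

Both views agree. The axis is at about (0.503, -0.175) and the yaw about 62°. The plate is 195 mm from the axis and the handle 65–67 mm, as specified. I'll close the fingers and push with the shut tips: first travel above everything to a point about 40° counter-clockwise of the handle.

```bash
python3 -m pendant '[[[0.2,-0.45,0],0,0],[[0.38,-0.92,0],0,0],[[0.38,-0.92,0],0,0],[[0.38,-0.92,0],0,0],[[0.38,-0.92,0],0,0],[[0.38,-0.92,0],0,0],[[0.38,-0.92,0],0,0],[[0.38,-0.92,0],0,0],[[0.38,-0.92,0],0,0],[[0.38,-0.92,0],0,0],[[0.38,-0.92,0],0,0],[[0.38,-0.92,0],0,0]]' 20
python3 -m pendant '[[[0.38,-0.92,0],0,0],[[0.38,-0.92,0],0,0],[[0.38,-0.92,0],0,0],[[0.38,-0.92,0],0,0],[[0.38,-0.92,0],0,0],[[0.38,-0.92,0],0,0],[[0.38,-0.92,0],0,0],[[0.38,-0.92,0],0,0],[[0.38,-0.92,0],0,0],[[0.38,-0.92,0],0,0],[[0.38,-0.92,0],0,0],[[0.2,-0.45,0],0,0]]'
```

```text
time_s: 1.1
position: [0.3395, 0.1906, 0.2312]
tool_rot: [[0.926, -0.0, 0.378], [-0.378, -0.0, 0.926], [-0.0, -1.0, -0.0]]
ft_force: [1.0, 0.7, 0.5]
grip_width: -0.0002
time_s: 2.1
position: [0.4715, -0.1278, 0.2308]
tool_rot: [[0.925, -0.0, 0.38], [-0.38, -0.0, 0.925], [-0.0, -1.0, -0.0]]
ft_force: [0.3, -0.3, 0.6]
grip_width: -0.0002
```

```bash
python3 -m pendant '[[[0.38,-0.92,0],0,0],[[0.38,-0.92,0],0,0],[[0.38,-0.92,0],0,0],[[0.36,-0.92,0],0,0],[[0,0,-0.5],0,0],[[0,0,-0.8],0,0],[[0,0,-0.8],0,0],[[0,0,-0.3],0,0],[[0,0,0],0,0]]'
cat > shot.py <<'E'
import sys
from h import *
k=sys.argv[1]
out=[]
for n,(r,c) in(("top",(200,370)),("scene",(225,90))):
    im,d=env.get_image(n); out.append(cv2.resize(im[r:r+200,c:c+200,::-1],None,fx=2,fy=2,interpolation=0))
    np.savez(f"{n}{k}.npz",im=im,d=d)
cv2.imwrite(f"pics/s{k}.png",np.hstack(out))
o=env.observe(); print(o["time_s"],o["position"].round(4),o["ft_force"].round(1))
E
python3 shot.py 1
```

```text
time_s: 2.85
position: [0.515, -0.2345, 0.1573]
tool_rot: [[0.926, -0.004, 0.378], [-0.378, 0.003, 0.926], [-0.005, -1.0, 0.001]]
ft_force: [0.1, -0.6, 0.1]
grip_width: 0.0
2.95 [ 0.5161 -0.2354  0.1602] [-0.  -0.4  0.3]
```

View pics/s1.png

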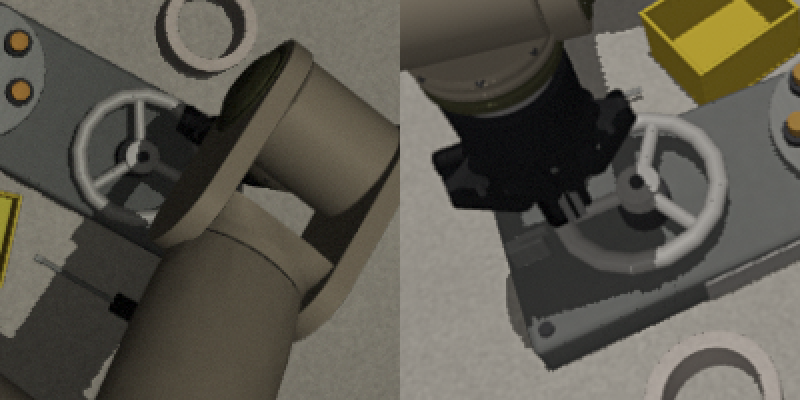

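The picture shows the shut tips at about (565,218) in the scene crop, above and beyond the handle. The knuckles stick out at (445,200) and (625,110). I'll check the knuckle height against the handle top before going lower.

```bash
python3 - <<'E'
from h import *
T=np.array([.5161,-.2354,.1602]);z=np.array([.378,.926,0])
print("tip",proj("scene",T))
for s in (-.03,-.04,-.05,-.06,-.07):
  print(s,[proj("scene",T+z*s+[0,0,h]).round(0).tolist() for h in(.02,.03,.04,.05,.06)])
for s in (.03,.04,.05,.06,.07):
  print(s,[proj("scene",T+z*s+[0,0,h]).round(0).tolist() for h in(.02,.03,.04,.05,.06)])
im=np.load("scene1.npz")["im"]; cv2.imwrite("pics/z1.png",cv2.resize(im[260:350,90:230,::-1],None,fx=5,fy=5,interpolation=0))
E
```

```text
tip [177.51917836 330.5942363 ]
-0.03 [[153.0, 335.0], [151.0, 331.0], [149.0, 328.0], [147.0, 325.0], [145.0, 321.0]]
-0.04 [[147.0, 338.0], [144.0, 335.0], [142.0, 332.0], [140.0, 328.0], [137.0, 325.0]]
-0.05 [[140.0, 342.0], [137.0, 338.0], [135.0, 335.0], [132.0, 332.0], [130.0, 328.0]]
-0.06 [[132.0, 345.0], [130.0, 342.0], [127.0, 339.0], [125.0, 335.0], [122.0, 332.0]]
-0.07 [[125.0, 349.0], [123.0, 346.0], [120.0, 342.0], [117.0, 339.0], [115.0, 336.0]]
0.03 [[194.0, 314.0], [192.0, 311.0], [191.0, 307.0], [189.0, 304.0], [188.0, 300.0]]
0.04 [[201.0, 311.0], [199.0, 307.0], [198.0, 304.0], [196.0, 300.0], [195.0, 296.0]]
0.05 [[207.0, 307.0], [206.0, 304.0], [204.0, 300.0], [203.0, 297.0], [201.0, 293.0]]
0.06 [[213.0, 304.0], [212.0, 301.0], [211.0, 297.0], [210.0, 293.0], [208.0, 290.0]]
0.07 [[220.0, 301.0], [219.0, 298.0], [217.0, 294.0], [216.0, 290.0], [215.0, 286.0]]
```

View pics/z1.png

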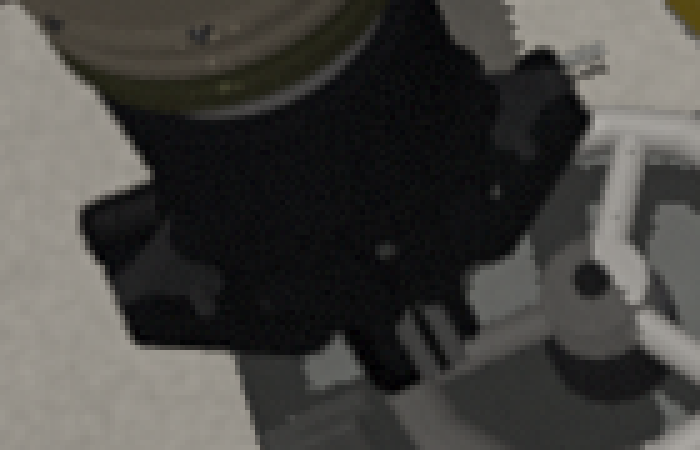

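The bulky part of the fingers starts about 35 mm above the tips at ±30 mm sideways. With the tip at z = 0.113 it clears the handle top (0.134) by about 14 mm, and the tips still overlap the handle by 21 mm.

```bash
python3 -m pendant '[[[0,0,-0.4],0,0],[[0,-0.05,-0.7],0,0],[[0,-0.05,-0.47],0,0],[[0,0,0],0,0]]'
cat > plan.py <<'E'
import sys
from h import *
C=np.array([.503,-.175]); step=float(sys.argv[1]); n=int(sys.argv[2]) if len(sys.argv)>2 else 12
p=env.observe()["position"]; ph=np.degrees(np.arctan2(*(p[:2]-C)[::-1]))
print("pos",p.round(4),"ang",ph.round(1),"r",np.linalg.norm(p[:2]-C).round(4),"dz",((.113-p[2])/.03).round(2))
q=p[:2]
for i in range(1,n+1):
    a=np.radians(ph-step*i); t=C+.065*np.array([np.cos(a),np.sin(a)]); d=np.round((t-q)/.03,2); q=q+d*.03; print("[[%g,%g,0],0,0],"%tuple(d),end="")
print()
E
python3 plan.py 5
```

```text
time_s: 3.28
position: [0.5154, -0.2382, 0.1113]
tool_rot: [[0.926, -0.002, 0.378], [-0.378, 0.001, 0.926], [-0.002, -1.0, 0.0]]
ft_force: [-0.6, -0.1, 0.3]
grip_width: -0.0001
pos [ 0.5154 -0.2382  0.1113] ang -78.9 r 0.0644 dz 0.06
[[-0.18,-0.05,0],0,0],[[-0.19,-0.01,0],0,0],[[-0.19,0,0],0,0],[[-0.19,0.03,0],0,0],[[-0.18,0.03,0],0,0],[[-0.18,0.06,0],0,0],[[-0.18,0.07,0],0,0],[[-0.17,0.08,0],0,0],[[-0.16,0.1,0],0,0],[[-0.15,0.11,0],0,0],[[-0.15,0.12,0],0,0],[[-0.13,0.14,0],0,0],
```

```bash
python3 -m pendant '[[[-0.18,-0.05,0],0,0],[[-0.19,-0.02,0],0,0],[[-0.19,0,0],0,0],[[-0.19,0.03,0],0,0],[[-0.18,0.03,0],0,0],[[-0.18,0.06,0],0,0],[[-0.18,0.07,0],0,0],[[-0.17,0.08,0],0,0],[[-0.16,0.1,0],0,0],[[-0.15,0.11,0],0,0],[[-0.15,0.12,0],0,0],[[-0.13,0.14,0],0,0]]'; python3 shot.py 2; python3 plan.py 5
```

```text
time_s: 4.28
position: [0.4537, -0.2181, 0.1122]
tool_rot: [[0.926, -0.0, 0.378], [-0.378, -0.0, 0.926], [-0.0, -1.0, -0.0]]
ft_force: [2.6, -2.8, 1.4]
grip_width: -0.0004
4.3833 [ 0.4533 -0.2173  0.112 ] [-0.1  0.9  0.3]
pos [ 0.4533 -0.2173  0.112 ] ang -139.6 r 0.0653 dz 0.03
[[-0.11,0.15,0],0,0],[[-0.1,0.16,0],0,0],[[-0.09,0.17,0],0,0],[[-0.07,0.17,0],0,0],[[-0.06,0.18,0],0,0],[[-0.04,0.19,0],0,0],[[-0.03,0.19,0],0,0],[[-0.01,0.18,0],0,0],[[0.01,0.19,0],0,0],[[0.02,0.19,0],0,0],[[0.04,0.19,0],0,0],[[0.06,0.18,0],0,0],
```

View pics/s2.png

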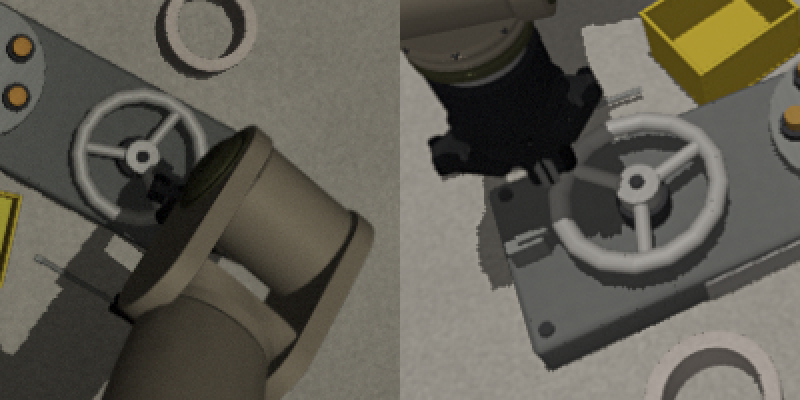

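The spokes have turned about 40° clockwise (top-crop spokes now at (85,150) and (180,115)). The push force was about 3.8 N, as expected. Continuing round.

```bash
python3 -m pendant '[[[-0.11,0.15,0],0,0],[[-0.1,0.16,0],0,0],[[-0.09,0.17,0],0,0],[[-0.07,0.17,0],0,0],[[-0.06,0.18,0],0,0],[[-0.04,0.19,0],0,0],[[-0.03,0.19,0],0,0],[[-0.01,0.18,0],0,0],[[0.01,0.19,0],0,0],[[0.02,0.19,0],0,0],[[0.04,0.19,0],0,0],[[0.06,0.18,0],0,0]]'; python3 plan.py 5
```

```text
time_s: 5.38
position: [0.4429, -0.1536, 0.1122]
tool_rot: [[0.926, -0.0, 0.378], [-0.378, 0.0, 0.926], [-0.0, -1.0, -0.0]]
ft_force: [-0.2, -2.8, -2.3]
grip_width: -0.0001
pos [ 0.4429 -0.1536  0.1122] ang 160.3 r 0.0638 dz 0.03
[[0.03,0.19,0],0,0],[[0.09,0.17,0],0,0],[[0.1,0.16,0],0,0],[[0.11,0.15,0],0,0],[[0.13,0.14,0],0,0],[[0.14,0.13,0],0,0],[[0.15,0.11,0],0,0],[[0.16,0.1,0],0,0],[[0.16,0.09,0],0,0],[[0.18,0.08,0],0,0],[[0.18,0.05,0],0,0],[[0.18,0.05,0],0,0],
```

```bash
python3 -m pendant '[[[0.05,0.18,0],0,0],[[0.08,0.17,0],0,0],[[0.1,0.16,0],0,0],[[0.11,0.15,0],0,0],[[0.13,0.14,0],0,0],[[0.14,0.13,0],0,0],[[0.15,0.11,0],0,0],[[0.16,0.1,0],0,0],[[0.16,0.09,0],0,0],[[0.18,0.07,0],0,0],[[0.18,0.05,0],0,0],[[0.18,0.04,0],0,0]]'; python3 shot.py 3;  python3 plan.py 5
```

```text
time_s: 6.38
position: [0.492, -0.1122, 0.1122]
tool_rot: [[0.926, -0.0, 0.378], [-0.378, 0.0, 0.926], [-0.0, -1.0, 0.0]]
ft_force: [-1.5, -0.1, 0.3]
grip_width: 0.0001
6.4833 [ 0.4926 -0.1124  0.1122] [ 1.3 -0.3 -0. ]
pos [ 0.4926 -0.1124  0.1122] ang 99.4 r 0.0635 dz 0.03
[[0.18,0.07,0],0,0],[[0.19,0.01,0],0,0],[[0.19,-0.01,0],0,0],[[0.18,-0.03,0],0,0],[[0.19,-0.04,0],0,0],[[0.18,-0.06,0],0,0],[[0.17,-0.07,0],0,0],[[0.17,-0.09,0],0,0],[[0.16,-0.1,0],0,0],[[0.15,-0.12,0],0,0],[[0.13,-0.13,0],0,0],[[0.13,-0.14,0],0,0],
```

View pics/s3.png

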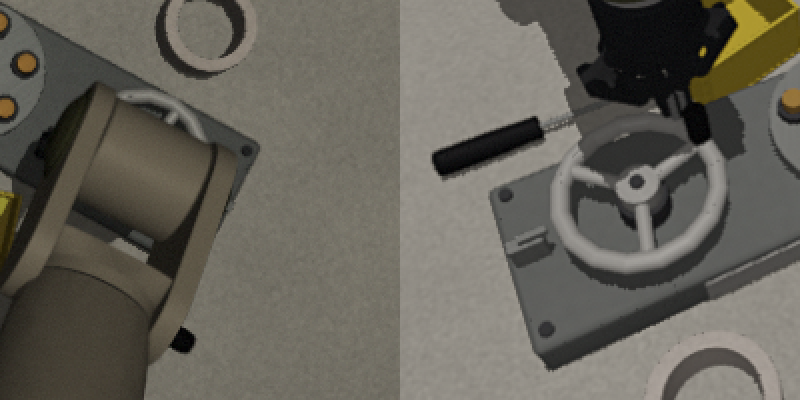

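The handle is at crop (695,122), with the fingertips just behind it at (680,105). That is about 160° of turn, and nothing else has been disturbed.

```bash
python3 -m pendant '[[[0.18,0.06,0],0,0],[[0.19,0.01,0],0,0],[[0.19,-0.01,0],0,0],[[0.18,-0.03,0],0,0],[[0.19,-0.04,0],0,0],[[0.18,-0.06,0],0,0],[[0.17,-0.07,0],0,0],[[0.17,-0.09,0],0,0],[[0.16,-0.1,0],0,0],[[0.15,-0.12,0],0,0],[[0.13,-0.13,0],0,0],[[0.13,-0.14,0],0,0]]'; python3 plan.py 5
```

```text
time_s: 7.48
position: [0.5525, -0.1344, 0.1122]
tool_rot: [[0.926, 0.0, 0.378], [-0.378, 0.0, 0.926], [-0.0, -1.0, 0.0]]
ft_force: [-2.0, 1.7, -0.1]
grip_width: -0.0003
pos [ 0.5525 -0.1344  0.1122] ang 39.4 r 0.064 dz 0.03
[[0.14,-0.13,0],0,0],[[0.1,-0.16,0],0,0],[[0.08,-0.17,0],0,0],[[0.07,-0.18,0],0,0],[[0.06,-0.18,0],0,0],[[0.04,-0.18,0],0,0],[[0.02,-0.19,0],0,0],[[0.01,-0.19,0],0,0],[[-0.01,-0.19,0],0,0],[[-0.03,-0.18,0],0,0],[[-0.04,-0.19,0],0,0],[[-0.06,-0.18,0],0,0],
```

```bash
python3 -m pendant '[[[0.13,-0.14,0],0,0],[[0.1,-0.16,0],0,0],[[0.08,-0.17,0],0,0],[[0.07,-0.18,0],0,0],[[0.06,-0.18,0],0,0],[[0.04,-0.18,0],0,0],[[0.02,-0.19,0],0,0],[[0.01,-0.19,0],0,0],[[-0.01,-0.19,0],0,0],[[-0.03,-0.18,0],0,0],[[-0.04,-0.19,0],0,0],[[-0.06,-0.18,0],0,0]]'; python3 shot.py 4;  python3 plan.py 5
```

```text
time_s: 8.48
position: [0.5631, -0.1985, 0.1123]
tool_rot: [[0.926, 0.0, 0.378], [-0.378, -0.0, 0.926], [0.0, -1.0, 0.0]]
ft_force: [0.3, 2.1, 0.1]
grip_width: 0.0002
8.5833 [ 0.5629 -0.1992  0.1123] [-0.2  0.3 -0.7]
pos [ 0.5629 -0.1992  0.1123] ang -22.0 r 0.0646 dz 0.02
[[-0.07,-0.18,0],0,0],[[-0.09,-0.16,0],0,0],[[-0.11,-0.16,0],0,0],[[-0.12,-0.14,0],0,0],[[-0.13,-0.14,0],0,0],[[-0.14,-0.12,0],0,0],[[-0.16,-0.11,0],0,0],[[-0.16,-0.1,0],0,0],[[-0.17,-0.08,0],0,0],[[-0.18,-0.06,0],0,0],[[-0.18,-0.05,0],0,0],[[-0.18,-0.04,0],0,0],
```

View pics/s4.png

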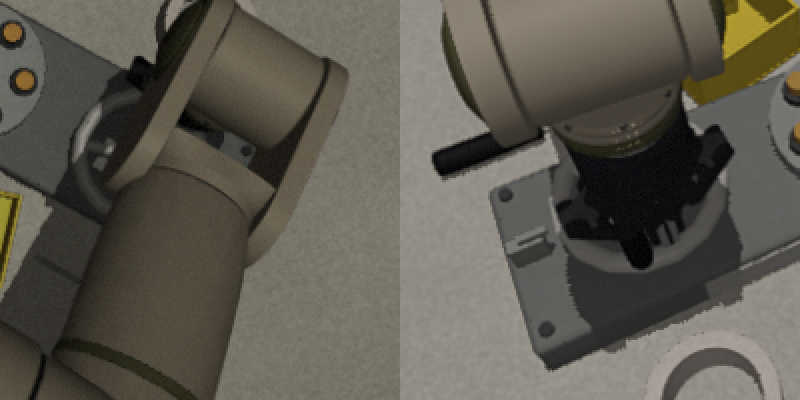

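The handle is at crop (637,248), with the tips right behind it, about 280° round. I'll do another 55°, then measure the lag before the final approach.

```bash
python3 -m pendant '[[[-0.07,-0.18,0],0,0],[[-0.09,-0.16,0],0,0],[[-0.11,-0.16,0],0,0],[[-0.12,-0.14,0],0,0],[[-0.13,-0.14,0],0,0],[[-0.14,-0.12,0],0,0],[[-0.16,-0.11,0],0,0],[[-0.16,-0.1,0],0,0],[[-0.17,-0.08,0],0,0],[[-0.18,-0.06,0],0,0],[[-0.18,-0.05,0],0,0],[[0,0,0],0,0]]'; python3 shot.py 5;  python3 plan.py 5
```

```text
time_s: 9.58
position: [0.5167, -0.2372, 0.1122]
tool_rot: [[0.926, -0.001, 0.379], [-0.379, 0.0, 0.926], [-0.001, -1.0, -0.0]]
ft_force: [0.6, -0.0, 0.5]
grip_width: 0.0002
9.6833 [ 0.5174 -0.237   0.1122] [-0.5 -0.2 -0.1]
pos [ 0.5174 -0.237   0.1122] ang -76.9 r 0.0637 dz 0.03
[[-0.18,-0.08,0],0,0],[[-0.18,-0.02,0],0,0],[[-0.19,0,0],0,0],[[-0.19,0.02,0],0,0],[[-0.19,0.03,0],0,0],[[-0.18,0.04,0],0,0],[[-0.18,0.07,0],0,0],[[-0.17,0.08,0],0,0],[[-0.17,0.09,0],0,0],[[-0.15,0.11,0],0,0],[[-0.15,0.12,0],0,0],[[-0.13,0.13,0],0,0],
```

View pics/s5.png

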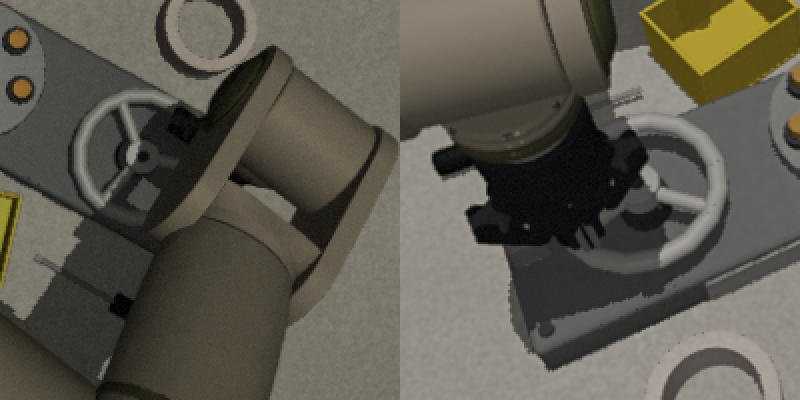

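```bash
python3 - <<'E'
from h import *
im=np.load("top5.npz")["im"]; cv2.imwrite("pics/z5.png",cv2.resize(im[235:325,400:475,::-1],None,fx=6,fy=6,interpolation=0))
A=ray("top",(441,278),.095)
for uv in((431.5,255),(423,300),(440.7,255)):
    d=ray("top",uv,.09)-A; print(uv,np.degrees(np.arctan2(d[1],d[0])),np.linalg.norm(d[:2]))
E
```

```text
(431.5, 255) 21.903388638908382 0.05126194878222164
(423, 300) 141.90568852226016 0.05852316438784258
(440.7, 255) -0.21459595011897936 0.04789620711497883
```

View pics/z5.png

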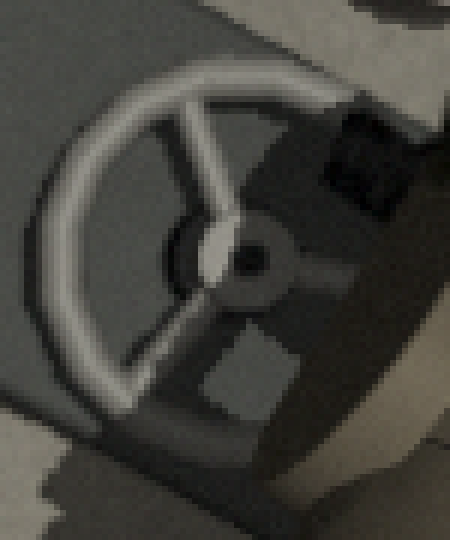

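The top view shows spokes at 21.9° and 141.9°, 120° apart as they should be. So the handle is at about 262°, with 20–22° still to go. I'll advance 16° slowly and look.

```bash
python3 -m pendant '[[[-0.15,-0.05,0],0,0],[[-0.15,-0.02,0],0,0],[[-0.15,-0.01,0],0,0],[[-0.15,0.01,0],0,0],[[0,0,0],0,0]]'; python3 shot.py 6;  python3 - <<'E'
from h import *
im=np.load("top6.npz")["im"]; cv2.imwrite("pics/z6.png",cv2.resize(im[235:325,400:475,::-1],None,fx=6,fy=6,interpolation=0))
E
```

```text
time_s: 10.1
position: [0.4988, -0.2389, 0.1122]
tool_rot: [[0.926, -0.001, 0.378], [-0.378, 0.0, 0.926], [-0.001, -1.0, -0.0]]
ft_force: [1.0, 0.1, 0.8]
grip_width: 0.0003
10.2 [ 0.4994 -0.239   0.1122] [-0.5  0.5 -0.1]
```

View pics/z6.png

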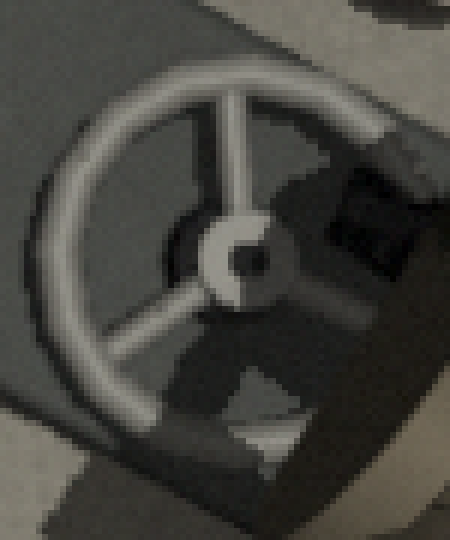

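View pics/s6.png

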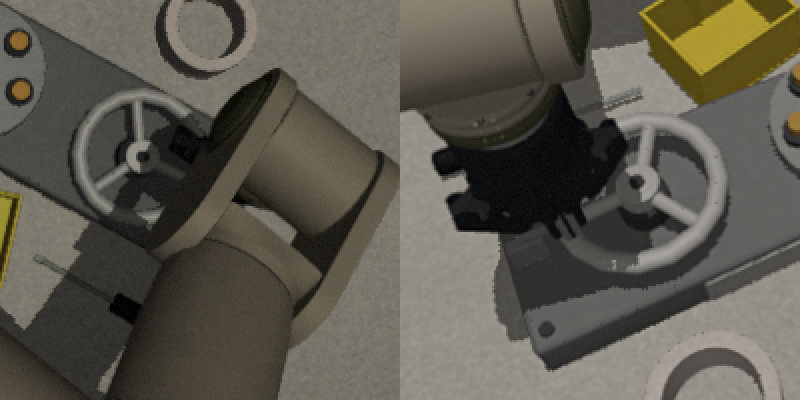

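The upper spoke is about 6° off vertical, against 2.8° at the start, and the lower-left spoke agrees. That leaves about 3° (3.4 mm). I'll make the last nudge, then back off and lift.

```bash
python3 -m pendant '[[[-0.05,0.01,0],0,0],[[-0.06,0.02,0],0,0],[[0,0,0],0,0],[[0.2,-0.05,0],0,0],[[0.4,-0.1,0],0,0],[[0.2,-0.05,0.3],0,0],[[0,0,0.8],0,0],[[0,0,1],0,0],[[0,0,1],0,0],[[0,0,1],0,0],[[0,0,0.4],0,0],[[0,0,0],0,0]]'
```

```text
time_s: 11.2
position: [0.5216, -0.2447, 0.2504]
tool_rot: [[0.926, 0.005, 0.378], [-0.378, -0.004, 0.926], [0.006, -1.0, -0.002]]
ft_force: [0.4, -0.3, -0.4]
grip_width: 0.0
```

```bash
python3 -m pendant '[[[-0.3,0.5,0],0,0],[[-0.4,0.9,0],0,0],[[-0.4,0.9,0],0,0],[[-0.4,0.9,0],0,0],[[-0.4,0.9,0],0,0],[[-0.4,0.9,0],0,0],[[-0.4,0.9,0],0,0],[[-0.4,0.9,0],0,0],[[-0.4,0.9,0],0,0],[[-0.4,0.9,0],0,0],[[-0.3,0.5,0],0,0],[[0,0,0],0,0]]'; python3 -m pendant '[[[-0.2,0.5,0],0,0],[[-0.3,0.9,0],0,0],[[-0.3,0.9,0],0,0],[[-0.3,0.9,0],0,0],[[-0.3,0.9,0],0,0],[[-0.3,0.9,0],0,0],[[-0.2,0.5,0],0,0],[[0,0,0],0,0]]'; python3 shot.py 7; python3 - <<'E'
from h import *
for k in "07":
    im=np.load(f"top{k}.npz")["im"]; hsv=cv2.cvtColor(im,cv2.COLOR_RGB2HSV); m=np.zeros(im.shape[:2],bool); m[280:305,460:485]=1
    print(k,[(a,c.round(1)) for a,c in cents((hsv[...,2]<35)&m,25)])
    m=np.zeros(im.shape[:2],bool); m[200:420,290:520]=1
    s=hsv[...,2]; 
    print([(a,c.round(1)) for a,c in cents((hsv[...,0]<20)&(hsv[...,1]>140)&(hsv[...,2]>90)&m,30)])
    im=np.load(f"scene{k}.npz")["im"]; hsv=cv2.cvtColor(im,cv2.COLOR_RGB2HSV); m=np.zeros(im.shape[:2],bool); m[312:342,150:185]=1
    cs=cents((hsv[...,2]<35)&m,25); print([(a,c.round(1)) for a,c in cs])
a=np.load("top0.npz")["im"];b=np.load("top7.npz")["im"]
cv2.imwrite("pics/cmp.png",np.hstack([cv2.resize(x[140:390,300:520,::-1],None,fx=1.8,fy=1.8) for x in(a,b)]))
E
```

```text
time_s: 12.2
position: [0.3926, 0.0312, 0.2463]
tool_rot: [[0.927, -0.003, 0.375], [-0.375, 0.001, 0.927], [-0.003, -1.0, -0.0]]
ft_force: [0.6, -1.0, 0.3]
grip_width: 0.0002
time_s: 12.87
position: [0.3368, 0.1954, 0.2463]
tool_rot: [[0.927, -0.002, 0.375], [-0.375, -0.0, 0.927], [-0.002, -1.0, -0.001]]
ft_force: [-0.2, 0.1, 0.2]
grip_width: 0.0001
12.9667 [0.3378 0.1936 0.2465] [-0.5 -0.6  0.5]
0 [(np.int32(138), array([471.7, 294.8]))]
[(np.int32(62), array([357.4, 208.3])), (np.int32(65), array([336.1, 221.1])), (np.int32(61), array([379.3, 220.2])), (np.int32(65), array([380., 245.])), (np.int32(63), array([336.7, 246. ])), (np.int32(63), array([358.7, 258. ]))]
[(np.int32(241), array([165.8, 327.3]))]
7 [(np.int32(138), array([471.7, 294.4]))]
[(np.int32(60), array([357.2, 208.4])), (np.int32(65), array([336.1, 221.1])), (np.int32(64), array([379.2, 220.2])), (np.int32(68), array([380.1, 245. ])), (np.int32(64), array([336.8, 246.1])), (np.int32(66), array([358.8, 258.1]))]
[(np.int32(239), array([166. , 327.9]))]
```

View pics/cmp.png

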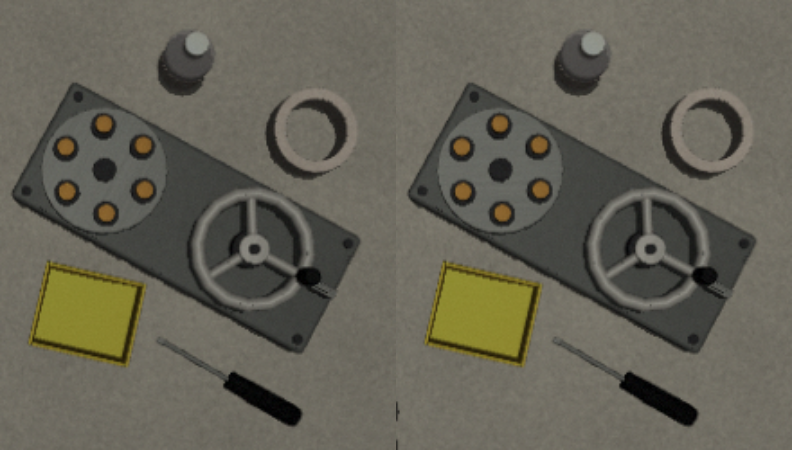

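View pics/s7.png

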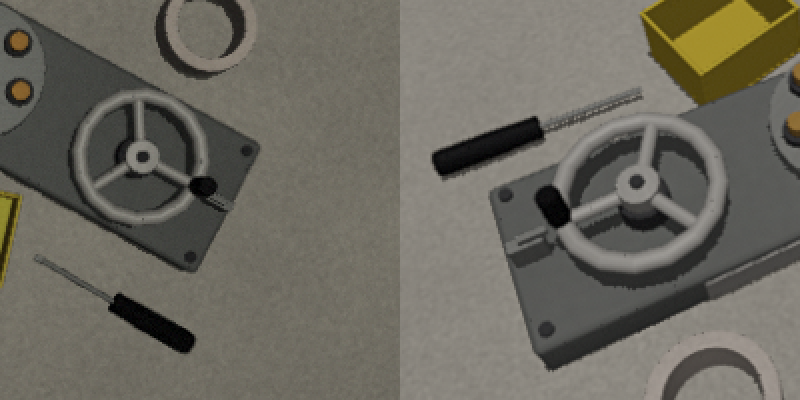

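The handle is back within 0.6 px (about 1 mm) of its start in both views. The studs match a one-station advance, and the bin, tape, screwdriver and bottle look unmoved. Handing in.

```bash
python3 -c "
from rig import env
print(env.close_job())"
```

```text
the job is handed in; nothing more can be done
None
```

The wheel has been pushed clockwise through one full turn and the handle is back in line with the pointer. The job was handed in at about 13 s; no verdict was reported.

I pushed from behind with the shut fingertips, with no grip on the handle, then backed off, lifted and moved the hand clear.

**Last checks:**
- **Wheel:** the handle is within 0.4 px (top view) and 0.6 px (scene view) of its starting image. That is about 1 mm, or roughly 0.02 rad, against the 0.15 rad allowed.
- **Plate:** the studs coincide with the starting pattern. A 60° advance looks the same as no advance, so this is only consistent with one station; the turn itself was followed in pictures on the way round.
- **Loose items:** the bin, tape, screwdriver and bottle look unmoved in the before-and-after top views. I compared these by eye and did not measure them.
- **Forces:** the wrist force read about 4 N at most at the end of each move.

No check failed. The only disagreement was 2–4 mm between the two cameras' positions for the wheel axis and handle, about the calibration error.

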